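Hook the hanger bracket into the slotted upright and press it down until it locks

ROBOT

A 7-joint arm with a two-finger parallel gripper is mounted at the origin on a cart in front of the work surface, level with it; the furniture and walls round the work are solid. World frame = base frame: x ahead of the robot, y to its left, z up, the work surface at z = 0. Lengths are in m, angles in degrees, forces in N, time in s.
With the tool pointing down it reaches from about 0.425 to 0.825 m from the base axis. Payload 3.6 kg.
Tool frame: the origin (TCP) lies midway between the tips of the shut fingers; the grasp point (between the pads) lies 19 mm behind it (env.tcp_to_grasp is the distance from the TCP to the grasp point, in m); x points along the fingers, y is the direction in which the jaws open and shut, and the axes are right-handed (so a half turn about x gives the same grasp; the last joint's range is limited). The gripper opens to 85 mm and grips with 20 to 120 N. Pads are 22 mm wide; open, the fingers measure 114 mm over their backs; the gripper's body (76 mm by 85 mm) begins 54 mm behind the grasp point. The pads swing forward as they close: fully open they stand 13 mm farther back than shut.
Start: joints at [-68.669, 35.231, -0.722, 81.555, 0.464, 63.22, -2.315], TCP at [0.252, 0.599, 0.231] pointing down, gripper open.
Joint ranges: [-178.69, 178.69], [-17.37, 117.87], [-77.05, 75.6], [15.02, 138.74], [-78.02, 258.01], [0.78, 113.62], [-162.83, 162.83]. Speed limits (degrees/s): [159.86, 159.86, 180, 180, 180, 180, 180].

INTERFACE

Orientations are given as [roll, pitch, yaw] about the fixed x, y, z axes, in that order (R = Rz(yaw) Ry(pitch) Rx(roll)).
In Python, from plant import env gives the robot as it stands. The module is installed in compiled form; this text tells all that it offers.
- The arm moves only by the shell command python3 -m handwheel 'ROWS' [FORCE]. ROWS is JSON, a list of rows, each a list of 7 numbers: the opening, from 0 (shut) to 1 (fully open), then the shift along the tool's x, y, z in mm, then the turn, a rotation vector about the tool's x, y, z in rad. In form: [[jaw, tx, ty, tz, rx, ry, rz], ...]. A call has 1 to 20 rows; each row is the pose to reach, as a shift and turn from the pose commanded when the call began, along the tool's axes at that moment; what a row does not reach only later rows make up. A row lasts 1/8 s, in which the tool goes at most 62.5 mm and 10.7 degrees, less where a joint would pass 70% of its speed; a pose out of reach is approached as far as the arm can. A call with a gripper value outside its range is refused whole. The fingers move at their own pace and stop on an object; FORCE is the grip in N (left out, the last holds). Time passes only in rows, so rows that repeat a pose let the fingers close. It gives the time, the measured TCP pose, the force and the opening at its end, in the units of the state.
- env.read_state(): the state, without advancing time (a new reading comes with each control period).
- env.grab_frame(name): name is "side" or "top" or "wrist"; returns the picture (384x512x3 uint8, red, green, blue); there is no depth.
- env.camera_model(name): a dict with "camera_matrix" (3x3 intrinsics, pixels), "xyz" and "attitude" of the camera in the world; the wrist camera has in their place "hand_eye" (4x4, takes a point from camera to tool coordinates, whose origin is the TCP and whose axes are the tool frame's). Camera axes: x right, y down, z forward; pixel columns grow to the right and rows downward; lengths in m; the calibration is good to about 2 mm. A picture is of the moment at which its call begins: read the wrist's pose just before it. camera_model takes no time and is no camera call.
- env.hand_in(): hands the job in, once; it reports no verdict.
The state is a dict: "t": time; "q": joint angles; "joint_vel": joint speeds; "joint_torque": joint torques, N m; "ee_pos": TCP position; "tool_rot": TCP orientation; "contact_force": force on the tool from outside, world axes, zero at the start; "wrist_torque": the same for the moment, N m; "finger_gap": finger opening in m.
Only numpy, scipy, OpenCV 4.12 (cv2) and the standard library are available. Lean on these libraries where they do the work, as an engineer would, in place of code of your own. Each camera call takes 0.05 s, during which the arm holds its last target. There are 200 camera calls.

TASK

Of the two metal brackets on the bench, take the one with the bent hook on its back plate, hang the hook in the open-topped slot of the upright, and press the bracket down until it locks fully home, its arm pointing straight out of the upright towards you. Let go of it, and leave the plain bracket without a hook where it is.

Things in the scene. Friction and masses are not known exactly. Their poses are not given: they have to be found in the camera images.
- hook_bracket: Loose aluminium bracket, 150 g, standing on the bench. Origin: on its underside, middle of the back plate's rear face; z up, x backwards out of the back plate, the way its hook points. Back plate 90 mm wide, 85 high, 5 thick (x -5 to 0). Arm: upright bar along -x to x -135 mm, 10 mm thick in y, 50 high, its last 10 mm turned up to 66. The arm's holes are only dark discs.
- bracket_grip (a point): Place to grasp the hook bracket from above, across the arm's 10 mm (y): on the arm's middle line at x -65, z 34 mm of the bracket, 16 mm below the arm's top edge, 16 mm in front of the centre of mass. Axes as the bracket's.
- hook_tip (a point): Lowest point of the bracket's hook, at x 18, y 0, z 45 mm of the bracket. The hook is bent 5 mm sheet, 40 mm wide in y: it leaves the top of the back plate (underside z 80, flat top z 85, x -5 to 13) backwards, then goes down behind, with 8 mm of room behind the back plate at its root and 15 mm at this tip; a barb at its back reaches x 27 at z 60.
- slotted_upright: Grey steel channel, 150 mm high, 110 wide, fixed to the bench. Origin: on the bench under the middle of its front face; z up, x from that face into the channel, so a hung bracket has the same yaw. Face 5 mm thick (x 0 to 5), with one slot open at the top: y -35 to 35, down to z 130 mm, 20 mm horns beside it. Dark foot 12 mm thick, 130 wide, reaching 45 mm out in front.
- slot (a point): Middle of the slot's lower edge, on the front face, 130 mm above the bench; axes as the upright's. Come in with the bracket's origin 35 mm (z) below this point (45 mm over home) and the back plate some 5 mm in front of the face, then go straight down, the hook behind the face. Fully home: origin 80 mm below this point, the hook's underside on the edge.
- catch_roller (a point): Middle of the axis of the sprung roller behind the face (x 25, z 121 mm of the upright; 12 mm diameter, 66 wide), which yields up to 16 mm backwards. The hook let down comes to rest on it 12 to 25 mm short of home; a press of 8 to 20 N, best from above on the hook's flat top over or just behind the face (the bracket may be let go first), takes it past, and the roller springs over the barb.
- plain_bracket: The other loose aluminium bracket, 150 g: same back plate, arm, origin and axes, but no hook. To be left where it stands. Two tall balances (up to 0.5 m) stand on the right of the bench, from about y -0.17 m rightwards and from x 0.45 m back: come to the brackets round their front.

How it is judged (in metres and radians):
On the way:
1. the hook is in the slot, its tip behind the face and below the slot's edge, not yet pressed home (x of hook_bracket in the frame of slotted_upright between -0.016 and 0.01 m and y of hook_bracket in the frame of slotted_upright between -0.025 and 0.025 m and z of hook_bracket in the frame of slotted_upright between 0.06 and 0.084 m), for 0.1 s.
At the end, for the whole second after the job is handed in: The hooked bracket hangs at rest in the slot, pressed home past the catch: its origin 80 mm below the slot's lower edge to within 8 mm, within 15 mm of the face and 22 mm of the slot's middle sideways, upright and square to the face within 0.2 rad (z of hook_bracket in the frame of slot between -0.088 and -0.072 m and x of hook_bracket in the frame of slot between -0.015 and 0.015 m and y of hook_bracket in the frame of slot between -0.022 and 0.022 m and angle between hook_bracket's own z axis and vertical below 0.2 rad and angle between the x axis of hook_bracket and the x axis of slotted_upright, either way round below 0.2 rad and linear speed of hook_bracket below 0.02 m/s); the robot touches nothing.
It fails at once if the plain bracket is moved from its place (more than 40 mm) (distance of plain_bracket from where it was at the start of the episode above 0.04 m).
It also fails if it takes over 54 s, if anything falls off the work surface, if the arm or the gripper's body presses on something with over 40 N, if the wrist force passes 120 N, or if a joint passes its speed limit or range.

## Working session

There is one attempt and no reset: what is moved stays moved. The work goes in short steps, Python scripts to look and compute and a shell command to move; the robot and the scene stay as the last step left them, time stands still between calls to the robot, and variables do not carry over. Pictures are saved under pics/ and viewed, about 8 in all and at most 12, crops included, and the job is handed in when it is done.

```bash
mkdir -p pics; cat > h.py <<'E'
from plant import env
import numpy as np, cv2
from scipy.spatial.transform import Rotation as R
def cam(n):
    m=env.camera_model(n)
    if n=="wrist":
        s=env.read_state(); T=np.eye(4); T[:3,:3]=R.from_euler('xyz',s['tool_rot'],degrees=True).as_matrix(); T[:3,3]=s['ee_pos']
        return np.array(m['camera_matrix']),T@np.array(m['hand_eye'])
    T=np.eye(4); T[:3,3]=m['xyz']; a=np.array(m['attitude'])
    T[:3,:3]=a if a.shape==(3,3) else R.from_euler('xyz',a,degrees=True).as_matrix()
    return np.array(m['camera_matrix']),T
def onz(K,T,uv,z):
    d=T[:3,:3]@np.linalg.solve(K,[uv[0],uv[1],1]); o=T[:3,3]
    return o+d*(z-o[2])/d[2]
def proj(K,T,P):
    p=(np.atleast_2d(P)-T[:3,3])@T[:3,:3]; q=p@K.T; return q[:,:2]/q[:,2:]
E
python3 - <<'E'
from h import *
print(env.read_state())
for n in("top","side"):
    print(n,env.camera_model(n)); print(cam(n)[1].round(3))
    f=env.grab_frame(n)[:,:,::-1]; cv2.imwrite(f'pics/{n}0.png',cv2.resize(f,(800,600),interpolation=cv2.INTER_CUBIC)); cv2.imwrite(f'pics/{n}0raw.png',f)
E
```

```text
{'t': 0.0, 'q': array([-68.66916121,  35.29127963,  -0.72312568,  81.64344266,
         0.46243829,  63.22130248,  -2.31418657]), 'joint_vel': array([-0.06605624, -0.04268017, -0.02872167,  0.018197  ,  0.03725078,
       -0.0928895 ,  0.0847495 ]), 'joint_torque': array([ 5.19623263e-04, -4.69209552e+01,  2.59114802e-01, -1.71034563e+01,
        9.91190609e-03,  9.45976790e-03, -5.34413516e-06]), 'ee_pos': array([0.25207376, 0.59826984, 0.23010291]), 'tool_rot': array([ -89.73662468,   89.84680263, -112.58194289]), 'contact_force': array([ 0.48694956, -0.04403851,  0.16763511]), 'wrist_torque': array([-0.0548588, -0.0093678, -0.0215456]), 'finger_gap': 0.08552763347785321}
top {'camera_matrix': array([[446.85550983,   0.        , 252.67363615],
       [  0.        , 446.85550983, 189.96387815],
       [  0.        ,   0.        ,   1.        ]]), 'xyz': array([0.40356626, 0.07840254, 0.98807003]), 'attitude': array([-1.72653621e+02, -1.16102655e-01, -9.15997055e+01])}
[[-0.028 -0.991  0.128  0.404]
 [-1.     0.027 -0.006  0.078]
 [ 0.002 -0.128 -0.992  0.988]
 [ 0.     0.     0.     1.   ]]
side {'camera_matrix': array([[470.71598292,   0.        , 256.37107155],
       [  0.        , 470.71598292, 195.35207457],
       [  0.        ,   0.        ,   1.        ]]), 'xyz': array([ 0.28618603, -0.80194178,  0.48032575]), 'attitude': array([-111.50023616,    1.00976635,  -16.90690259])}
[[ 0.957 -0.122  0.264  0.286]
 [-0.291 -0.346  0.892 -0.802]
 [-0.018 -0.93  -0.366  0.48 ]
 [ 0.     0.     0.     1.   ]]
```

View pics/top0.png

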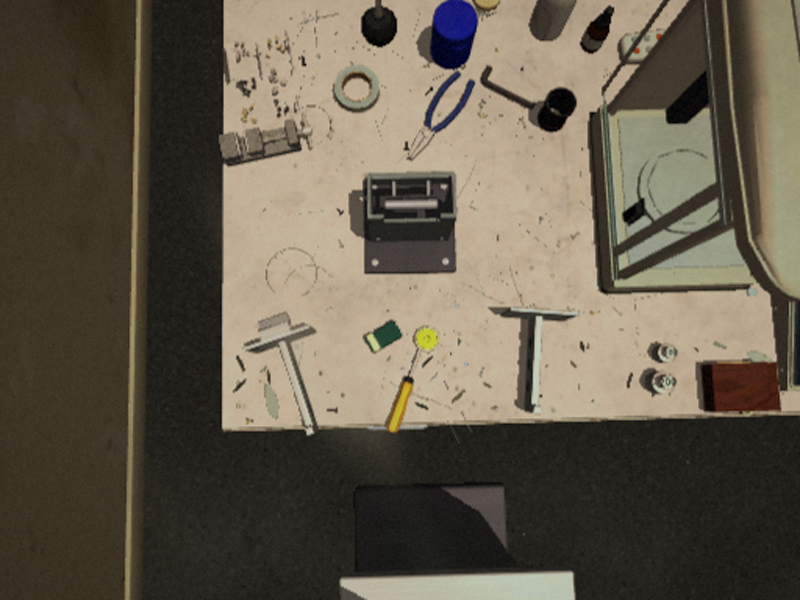

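View pics/side0.png

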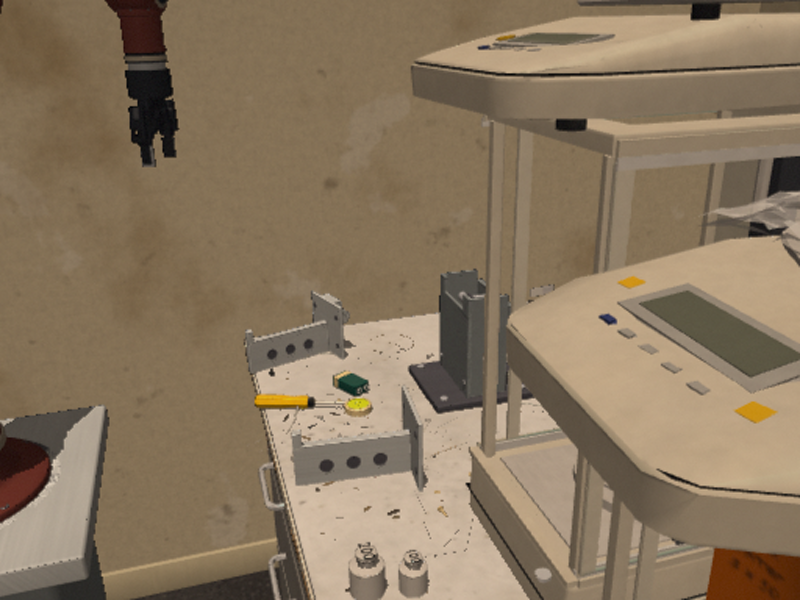

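Top view: the hooked bracket is at left (hook about (272,322), arm end (310,430)). The upright is at (410,210), the plain bracket at (535,355). I'll zoom on both workpieces.

```bash
python3 - <<'E'
import cv2,numpy as np
f=cv2.imread('pics/top0raw.png')
a=cv2.resize(f[195:285,150:210],(400,600),interpolation=cv2.INTER_CUBIC)
b=cv2.resize(f[100:190,228:298],(400,514),interpolation=cv2.INTER_CUBIC)
b=cv2.copyMakeBorder(b,0,86,0,0,cv2.BORDER_CONSTANT)
cv2.imwrite('pics/zoom.png',np.hstack([a,b]))
E
```

```text
(no output)
```

View pics/zoom.png

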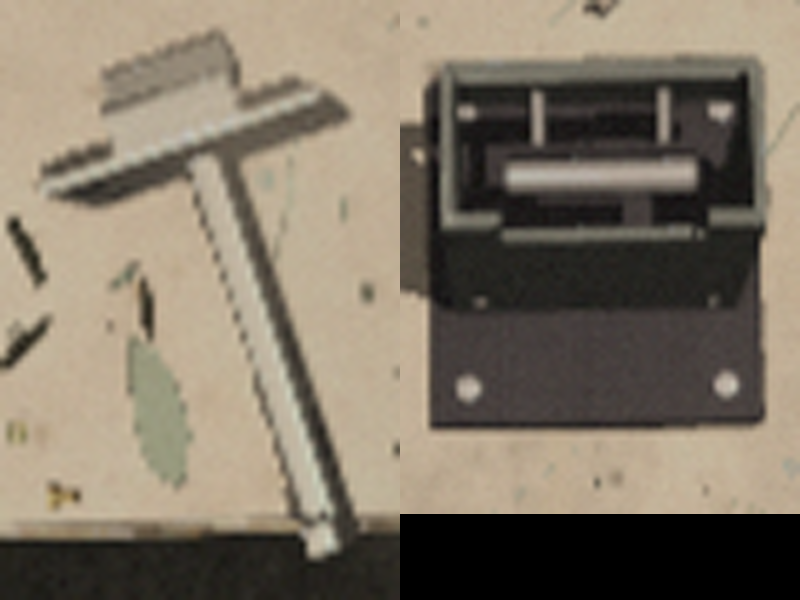

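```bash
cat > fit.py <<'E'
from h import *
from scipy.optimize import least_squares
def fit(K,T,loc,uv,x0):
    loc=np.array(loc);uv=np.array(uv)
    def w(p): return np.c_[R.from_euler('z',p[2]).apply(loc)]+[p[0],p[1],0]
    s=least_squares(lambda p:(proj(K,T,w(p))-uv).ravel(),x0)
    print('x,y mm',(s.x[:2]*1000).round(1),'yaw',np.degrees(s.x[2]).round(2)); print('resid px',s.fun.reshape(-1,2).round(1).tolist()); return s.x
E
python3 - <<'E'
from fit import *
K,T=cam('top')
L=lambda u,v:[150+u/6.667-.5,195+v/6.667-.5]
Q=lambda u,v:[228+(u-400)/5.714-.5,100+v/5.714-.5]
b=fit(K,T,[[-.0025,.045,.085],[-.0025,-.045,.085],[-.135,0,.066],[-.07,0,.05],[.013,.02,.085],],[L(42,187),L(318,92),L(320,556),L(258,340),L(108,112)],[.45,.25,.3])
u=fit(K,T,[[0,.055,.15],[0,-.055,.15],[0,.035,.13],[0,-.035,.13],[-.045,.065,.012],[-.045,-.065,.012]],[Q(441,228),Q(762,228),Q(505,241),Q(705,239),Q(432,426),Q(762,425)],[.6,.1,0])
g=R.from_euler('z',b[2]).apply([-.065,0,.034])+[b[0],b[1],0]; print('grip',g)
s=env.read_state(); Rt=R.from_euler('xyz',s['tool_rot'],degrees=True).as_matrix(); print(Rt.round(3)); print(env.tcp_to_grasp)
print(env.camera_model('wrist')['hand_eye'].round(3))
E
```

```text
x,y mm [475.5 229.3] yaw 16.83
resid px [[-0.5, -0.5], [0.6, -0.3], [-0.0, -0.3], [0.8, 1.5], [-0.8, -0.4]]
x,y mm [609.2  50.6] yaw -1.31
resid px [[-0.1, -0.1], [1.1, -0.3], [-0.7, 0.0], [-0.1, 0.2], [-0.6, 0.1], [0.4, 0.0]]
grip [0.41324136 0.21045932 0.034     ]
[[-0.001  0.388  0.922]
 [-0.002  0.922 -0.388]
 [-1.    -0.002  0.   ]]
0.0187
[[ 0.    -0.292  0.956 -0.142]
 [ 1.    -0.    -0.001 -0.001]
 [ 0.001  0.956  0.292 -0.074]
 [ 0.     0.     0.     1.   ]]
```

```bash
cat > go.py <<'E'
from h import *
import sys
def shift(target,yaw_y):
    """tool-axis shift in mm to target TCP, rotvec to point straight down with jaw (tool y) at heading yaw_y deg"""
    s=env.read_state(); Rt=R.from_euler('xyz',s['tool_rot'],degrees=True)
    a=np.radians(yaw_y); y=np.array([np.cos(a),np.sin(a),0]); x=np.array([0,0,-1.]); 
    Rg=R.from_matrix(np.c_[x,y,np.cross(x,y)])
    print('shift',(Rt.inv().apply(np.array(target)-s['ee_pos'])*1000).round(1),'rot',(Rt.inv()*Rg).as_rotvec().round(4),'F',s['contact_force'].round(2),'t',s['t'])
if __name__=='__main__': shift([float(v) for v in sys.argv[1:4]],float(sys.argv[4]))
E
python3 go.py .4132 .2105 .15 106.83
```

```text
shift [  81.  -294.7  299. ] rot [-0.6925 -0.0008  0.0023] F [-0.57  0.66  0.24] t 0.1
```

```bash
python3 -m handwheel '[[1,10,-50,40,-0.1,0,0],[1,20,-90,85,-0.25,0,0],[1,40,-130,130,-0.4,0,0],[1,50,-170,170,-0.55,0,0],[1,60,-210,210,-0.69,0,0],[1,70,-250,255,-0.69,0,0],[1,80,-295,299,-0.69,0,0],[1,80,-295,299,-0.69,0,0],[1,80,-295,299,-0.69,0,0],[1,80,-295,299,-0.69,0,0]]' 50; python3 - <<'E'
from h import *
K,T=cam('wrist'); np.savez('w1.npz',K=K,T=T)
f=env.grab_frame('wrist')[:,:,::-1]; cv2.imwrite('pics/w1.png',cv2.resize(f,(800,600),interpolation=cv2.INTER_CUBIC))
b=[.4755,.2293,np.radians(16.83)]
P=R.from_euler('z',b[2]).apply([[0,.045,.085],[0,-.045,.085],[-.125,.005,.05],[-.125,-.005,.05],[-.005,0.005,.05],[.013,.02,.085]])+[b[0],b[1],0]
print((proj(K,T,P)/.64).round(0).tolist())
E
```

```text
t: 1.35
ee_pos: [0.4128, 0.213, 0.1515]
tool_rot: [71.3, 89.9, 88.2]
contact_force: [-0.2, 0.1, -0.2]
finger_gap: 0.0857
[[484.0, 437.0], [305.0, 437.0], [404.0, 179.0], [384.0, 179.0], [404.0, 394.0], [434.0, 459.0]]
```

View pics/w1.png

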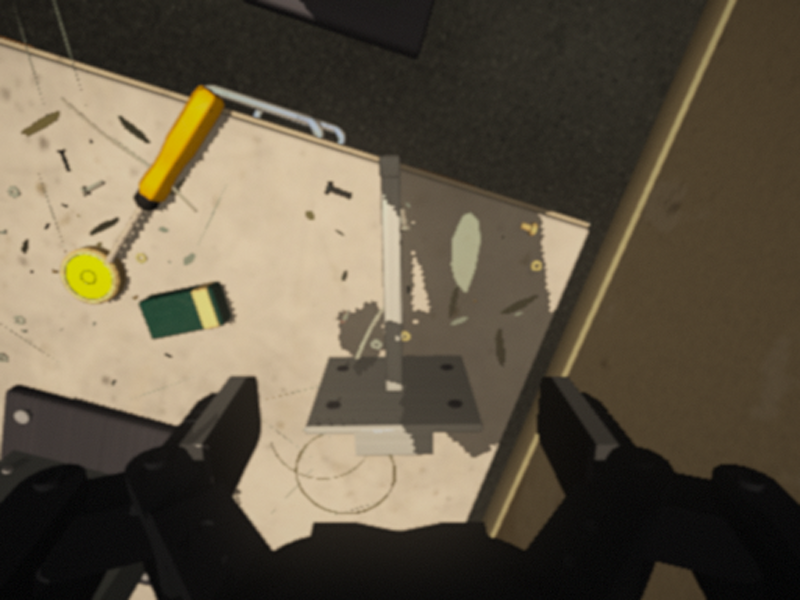

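Wrist view: arm top bar runs from (391,157) to (394,385). The plate's rear top edge runs (306,428)–(481,428). I'll refit from this.

```bash
python3 - <<'E'
from fit import *
d=np.load('w1.npz');K,T=d['K'],d['T']
b=fit(K,T,[[0,.045,.085],[0,-.045,.085],[-.135,.005,.066],[-.135,-.005,.066],[.013,.02,.085],[.013,-.02,.085],[-.06,.005,.05]],np.array([[481,428],[306,428],[401,156],[381,156],[433,454],[355,455],[402,290]])*.64,[.4755,.229,.294])
g=R.from_euler('z',b[2]).apply([-.065,0,0])+[b[0],b[1],0]; print(g)
from go import shift
shift([g[0],g[1],.0155],90+np.degrees(b[2]))
E
```

```text
x,y mm [472.6 228. ] yaw 17.27
resid px [[1.3, 1.9], [-1.2, 2.7], [0.5, -3.0], [-0.6, -2.9], [-0.0, -0.4], [-0.2, -0.7], [0.2, 4.4]]
[0.41057703 0.20867678 0.        ]
shift [136.   -3.6  -3.3] rot [-0.0064  0.0004 -0.001 ] F [-0.42 -0.06  0.95] t 1.4
```

```bash
python3 -m handwheel '[[1,50,-3,-3,0,0,0],[1,100,-3,-3,0,0,0],[1,136,-3,-3,0,0,0],[1,136,-3,-3,0,0,0],[0,136,-3,-3,0,0,0],[0,136,-3,-3,0,0,0],[0,136,-3,-3,0,0,0],[0,136,-3,-3,0,0,0],[0,136,-3,-3,0,0,0],[0,136,-3,-3,0,0,0]]' 70; python3 -m handwheel '[[0,-50,0,0,0,0,0],[0,-110,0,0,0,0,0],[0,-170,0,0,0,0,0],[0,-170,0,0,0,0,0],[0,-170,0,0,0,0,0]]' 70; python3 - <<'E'
from h import *
from go import shift
s=env.read_state();print(s['ee_pos'],s['tool_rot'],s['contact_force'])
K,T=cam('wrist'); np.savez('w2.npz',K=K,T=T)
f=env.grab_frame('wrist')[:,:,::-1]; cv2.imwrite('pics/w2.png',cv2.resize(f,(800,600),interpolation=cv2.INTER_CUBIC))
E
```

```text
t: 2.65
ee_pos: [0.4118, 0.2076, 0.0161]
tool_rot: [15.1, 89.9, 31.8]
contact_force: [-0.7, 1.2, 6.7]
finger_gap: 0.0094
t: 3.28
ee_pos: [0.4105, 0.2065, 0.1846]
tool_rot: [-159.7, 89.9, -143.0]
contact_force: [-0.3, 0.1, -2.6]
finger_gap: 0.0091
[0.41046514 0.20648713 0.18460378] [-159.71375392   89.8792413  -143.04878914] [-0.30512883  0.10491725 -2.59151857]
```

View pics/w2.png

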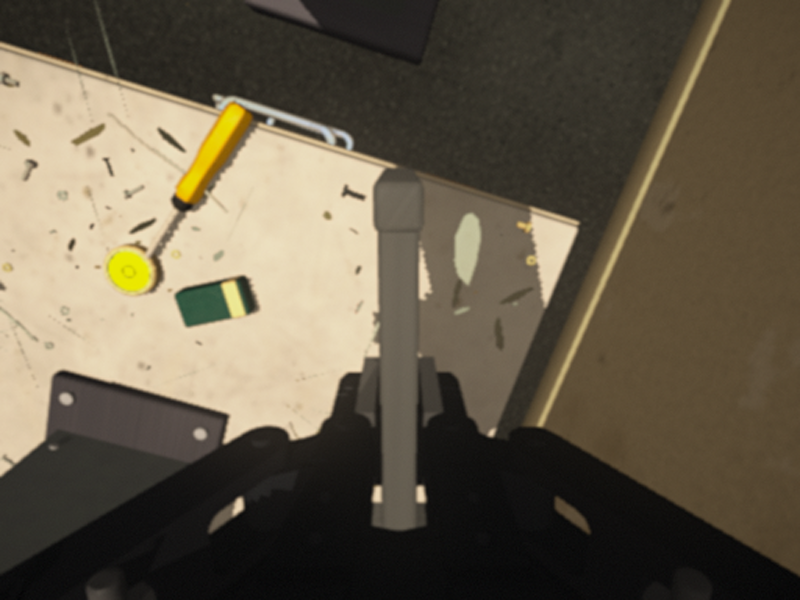

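```bash
python3 - <<'E'
from h import *
d=np.load('w2.npz');K,T=d['K'],d['T']
s=env.read_state();Rt=R.from_euler('xyz',s['tool_rot'],degrees=True)
gp=s['ee_pos']+Rt.apply([-.0187,0,0])
B=Rt.as_matrix()@np.array([[0,0,-1],[0,1,0],[1,0,0.]])
# bracket x=tool z, y=tool y, z=-tool x
B=np.c_[Rt.apply([0,0,1]),Rt.apply([0,1,0]),Rt.apply([-1,0,0])]
L=np.array([[-.135,.005,.066],[-.135,-.005,.066],[-.125,.005,.066],[-.125,-.005,.066],[-.125,.005,.05],[-.005,.005,.05],[-.005,-.005,.05]])
for dx in(-.004,0,.004):
  for p in (-3,0,3):
    Lp=R.from_euler('y',p,degrees=True).apply(L-[-.065+dx,0,.034]); print(dx,p,(proj(K,T,Lp@B.T+gp)/.64).round(0).tolist())
f=env.grab_frame('side')[:,:,::-1]; cv2.imwrite('pics/s1.png',cv2.resize(f[:300,80:400],(800,750),interpolation=cv2.INTER_CUBIC)[150:750])
Ks,Ts=cam('side')
L=np.array([[0,-.045,0],[0,-.045,.085],[-.005,-.045,0],[-.005,-.045,.085],[-.135,-.005,.066],[-.135,-.005,0]])
print((((proj(Ks,Ts,(L-[-.065,0,.034])@B.T+gp))-[80,0])*2.5-[0,150]).round(0).tolist())
E
```

```text
-0.004 -3 [[427.0, 185.0], [376.0, 185.0], [426.0, 236.0], [376.0, 236.0], [422.0, 227.0], [418.0, 635.0], [384.0, 635.0]]
-0.004 0 [[428.0, 195.0], [375.0, 195.0], [427.0, 247.0], [376.0, 247.0], [423.0, 233.0], [417.0, 627.0], [384.0, 627.0]]
-0.004 3 [[429.0, 206.0], [374.0, 207.0], [427.0, 259.0], [375.0, 259.0], [423.0, 239.0], [417.0, 618.0], [384.0, 618.0]]
0 -3 [[427.0, 164.0], [375.0, 164.0], [426.0, 216.0], [376.0, 216.0], [422.0, 210.0], [418.0, 624.0], [384.0, 625.0]]
0 0 [[428.0, 173.0], [375.0, 173.0], [427.0, 226.0], [375.0, 227.0], [423.0, 215.0], [417.0, 617.0], [384.0, 617.0]]
0 3 [[429.0, 184.0], [374.0, 184.0], [428.0, 238.0], [375.0, 238.0], [424.0, 221.0], [417.0, 609.0], [384.0, 609.0]]
0.004 -3 [[427.0, 142.0], [375.0, 142.0], [427.0, 195.0], [376.0, 195.0], [423.0, 192.0], [418.0, 613.0], [383.0, 614.0]]
0.004 0 [[428.0, 151.0], [374.0, 151.0], [427.0, 206.0], [375.0, 206.0], [423.0, 197.0], [417.0, 607.0], [384.0, 607.0]]
0.004 3 [[430.0, 162.0], [373.0, 162.0], [428.0, 217.0], [374.0, 217.0], [424.0, 203.0], [417.0, 600.0], [384.0, 600.0]]
[[339.0, 255.0], [335.0, 160.0], [334.0, 256.0], [330.0, 161.0], [171.0, 196.0], [178.0, 271.0]]
```

View pics/s1.png

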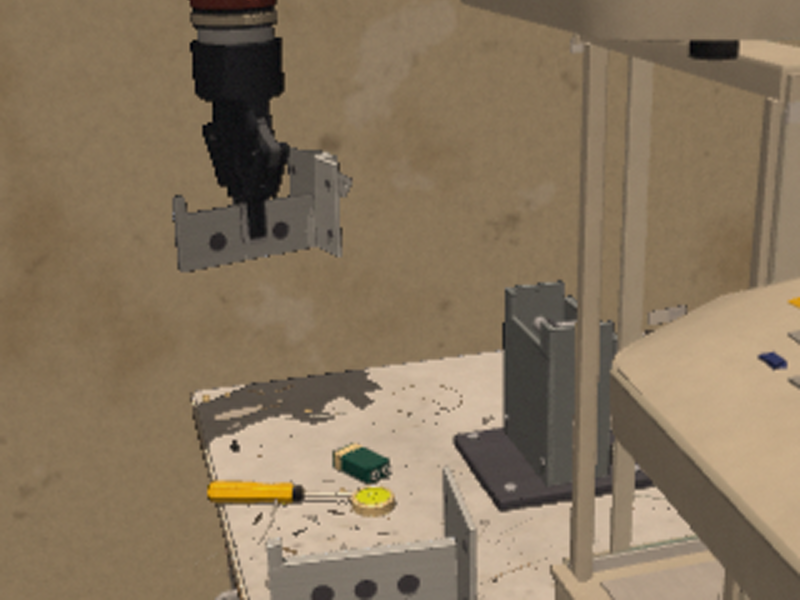

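Side view agrees with the nominal grasp within about 2 mm: plate bottom corner (340,255), tip (175,197). Next I'll cross-check the upright with the foot corner and holes from the wrist picture, then work out the shift.

```bash
python3 - <<'E'
from fit import *
from go import shift
d=np.load('w2.npz');K,T=d['K'],d['T']
u=[.6092,.0506,np.radians(-1.31)]
P=R.from_euler('z',u[2]).apply([[-.045,.065,.012],[-.045,-.065,.012]])+[u[0],u[1],0]
print((proj(K,T,P)/.64).round(0).tolist(), onz(K,T,np.array([228,413])*.64,.012), P)
Ru=R.from_euler('z',u[2]); o=Ru.apply([-.004-.066,0,0])+[u[0],u[1],0]
o2=Ru.apply([-.04-.066,0,0])+[u[0],u[1],0]
print(o); shift([o2[0],o2[1],.185],90-1.31); shift([o[0],o[1],.185],90-1.31)
E
```

```text
[[226.0, 423.0], [51.0, 374.0]] [0.55728398 0.11624165 0.012     ] [[ 0.56569778  0.11661179  0.012     ]
 [ 0.56272574 -0.01335423  0.012     ]]
[0.5392183  0.05220033 0.        ]
shift [  -1.5 -173.7   45.2] rot [ 0.3141 -0.0043  0.0017] F [ 1.83 -0.49 -1.1 ] t 3.375
shift [  -1.6 -184.8   79.5] rot [ 0.3141 -0.0043  0.0017] F [ 1.83 -0.49 -1.1 ] t 3.375
```

```bash
python3 -m handwheel '[[0,0,-45,12,0.08,0,0],[0,0,-90,24,0.16,0,0],[0,0,-135,36,0.24,0,0],[0,-1,-174,45,0.314,0,0],[0,-1,-174,45,0.314,0,0],[0,-1,-174,45,0.314,0,0],[0,-1,-174,45,0.314,0,0]]'; python3 - <<'E'
from h import *
f=env.grab_frame('top')[:,:,::-1]; g=env.grab_frame('side')[:,:,::-1]
a=cv2.resize(f[100:190,213:303],(400,400),interpolation=cv2.INTER_CUBIC)
b=cv2.resize(g[150:270,200:320],(400,400),interpolation=cv2.INTER_CUBIC)
cv2.imwrite('pics/c1.png',np.hstack([a,b]))
s=env.read_state();Rt=R.from_euler('xyz',s['tool_rot'],degrees=True)
print(s['ee_pos'],Rt.as_matrix().round(3).tolist())
gp=s['ee_pos']+Rt.apply([-.0187,0,0]); B=np.c_[Rt.apply([0,0,1]),Rt.apply([0,1,0]),Rt.apply([-1,0,0])]
L=np.array([[.013,.02,.085],[.013,-.02,.085],[0,.045,.085],[0,-.045,.085],[0,-.045,0]])
W=(L-[-.066,0,.034])@B.T+gp
print(((proj(*cam('top'),W)-[213,100]+.5)*400/90).round(0).tolist()); print(((proj(*cam('side'),W)-[200,150]+.5)*400/120).round(0).tolist())
u=[.6092,.0506,np.radians(-1.31)]
P=R.from_euler('z',u[2]).apply([[0,.055,.15],[0,.035,.15],[0,.035,.13],[0,-.035,.13],[0,-.035,.15],[0,-.055,.15],[-.045,.065,.012],[-.045,-.065,.012]])+[u[0],u[1],0]
print(((proj(*cam('side'),P)-[200,150]+.5)*400/120).round(0).tolist())
E
```

```text
t: 4.25
ee_pos: [0.5034, 0.055, 0.1855]
tool_rot: [168.6, 89.9, 167.5]
contact_force: [0.5, 0.3, -2.1]
finger_gap: 0.0091
[0.50380432 0.05477181 0.18601466] [[-0.001, 0.02, 1.0], [0.0, 1.0, -0.02], [-1.0, 0.0, -0.001]]
[[175.0, 178.0], [281.0, 177.0], [109.0, 212.0], [348.0, 210.0], [330.0, 256.0]]
[[246.0, -64.0], [267.0, -48.0], [213.0, -71.0], [259.0, -36.0], [259.0, 107.0]]
[[270.0, 81.0], [280.0, 91.0], [280.0, 121.0], [317.0, 159.0], [318.0, 128.0], [329.0, 139.0], [202.0, 276.0], [262.0, 366.0]]
```

View pics/c1.png

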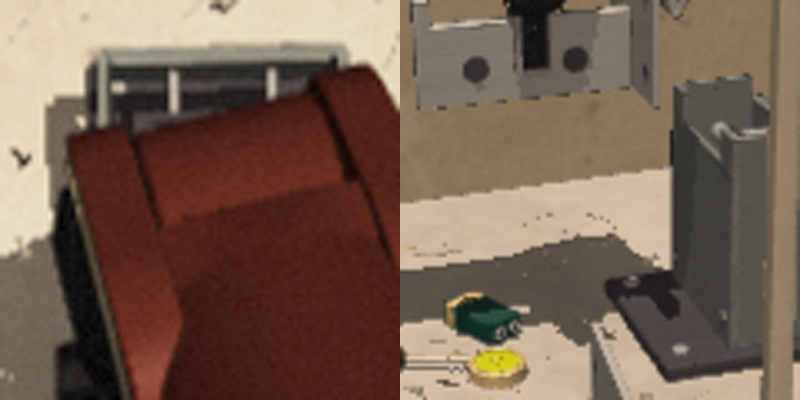

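Side view: the plate's bottom corner is at (657,107), as predicted. The upright appears 1–3 raw pixels off its prediction, so I'll zoom in to refine it.

```bash
python3 - <<'E'
from h import *
g=env.grab_frame('side')[:,:,::-1]
cv2.imwrite('pics/c2.png',cv2.resize(g[168:268,255:335],(480,600),interpolation=cv2.INTER_CUBIC))
u=[.6092,.0506,np.radians(-1.31)]
P=R.from_euler('z',u[2]).apply([[0,.055,.15],[0,.035,.15],[0,.035,.13],[0,-.035,.13],[0,-.035,.15],[0,-.055,.15],[0,-.055,.012],[0,.055,.012],[-.045,.065,.012],[-.045,-.065,.012]])+[u[0],u[1],0]
print(((proj(*cam('side'),P)-[255,168]+.5)*6).round(0).tolist())
E
```

```text
[[156.0, 39.0], [174.0, 56.0], [174.0, 109.0], [241.0, 178.0], [242.0, 122.0], [263.0, 143.0], [257.0, 519.0], [156.0, 384.0], [34.0, 389.0], [141.0, 552.0]]
```

View pics/c2.png

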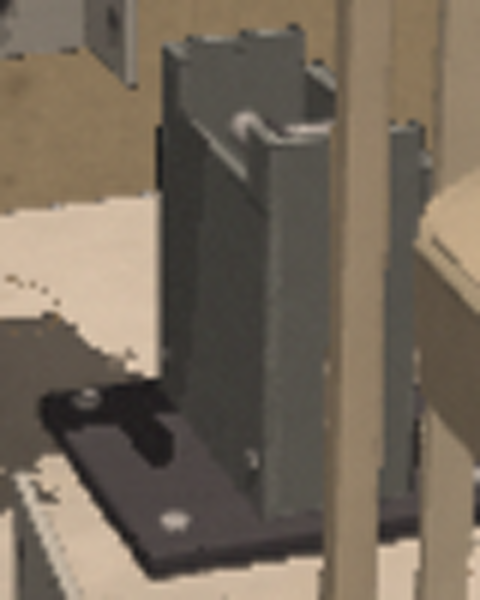

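```bash
python3 - <<'E'
from fit import *
from go import shift
K,T=cam('side')
loc=[[0,.055,.15],[0,.035,.15],[0,-.035,.13],[0,-.035,.15],[0,-.055,.15],[0,-.055,.012],[-.045,.065,.012],[-.045,-.065,.012]]
uv=np.array([[163,42],[181,60],[246,178],[250,128],[268,147],[263,515],[41,396],[150,562]])/6+[255,168]-.5
u=fit(K,T,loc,uv,[.609,.05,0])
for x,y,w in [(u[0],u[1],-1.0),((u[0]+.6092)/2,(u[1]+.0506)/2,-1.2)]:
  Ru=R.from_euler('z',w,degrees=True)
  for f in(-.004,):
    o=Ru.apply([f-.066,0,0])+[x,y,0]; print(o); shift([o[0],o[1],.185],90+w)
E
```

```text
x,y mm [610.3  46.8] yaw -1.2
resid px [[-0.1, -0.1], [-0.1, -0.2], [0.4, 0.6], [-0.2, -0.4], [0.4, -0.1], [0.2, 1.3], [-0.3, -0.5], [-0.3, -0.9]]
[0.54027653 0.04802497 0.        ]
shift [ 1.1 -5.7 36.4] rot [-0.0033 -0.0007 -0.0002] F [-0.23  0.43 -0.5 ] t 4.4
[0.53974829 0.05016762 0.        ]
shift [ 1.1 -3.6 35.9] rot [ 0.0002 -0.0007 -0.0002] F [-0.23  0.43 -0.5 ] t 4.4
```

```bash
python3 -m handwheel '[[0,0,-4,20,0,0,0],[0,0,-4,36,0,0,0],[0,0,-4,36,0,0,0],[0,30,-4,36,0,0,0],[0,60,-4,36,0,0,0],[0,76,-4,36,0,0,0],[0,76,-4,36,0,0,0],[0,76,-4,36,0,0,0]]'; python3 - <<'E'
from h import *
g=env.grab_frame('side')[:,:,::-1]
cv2.imwrite('pics/c3.png',cv2.resize(g[130:230,230:330],(600,600),interpolation=cv2.INTER_CUBIC))
E
```

```text
t: 5.4
ee_pos: [0.541, 0.0489, 0.1113]
tool_rot: [9.0, 89.9, 7.7]
contact_force: [0.3, 0.1, -0.7]
finger_gap: 0.0089
```

View pics/c3.png

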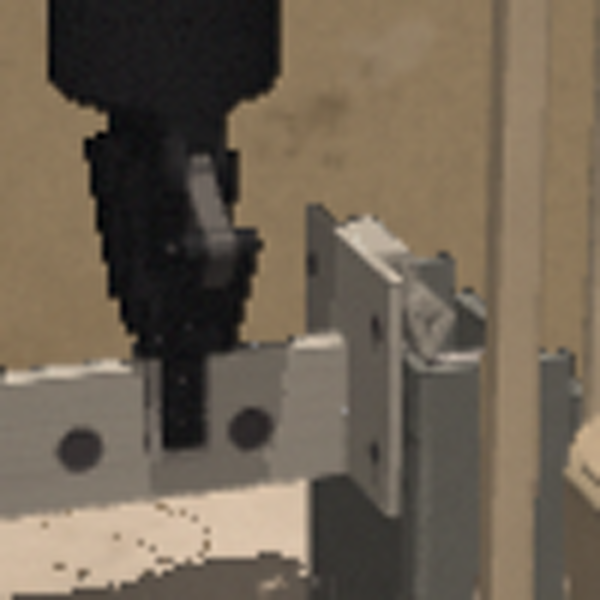

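The bracket lines up: plate edge (398,280) is just in front of the face edge (410,350), and the hook (430,310) is over the slot. Going down.

```bash
python3 -m handwheel '[[0,5,0,0,0,0,0],[0,10,0,0,0,0,0],[0,14,0,0,0,0,0],[0,17,0,0,0,0,0],[0,17,0,0,0,0,0]]'; python3 -m handwheel '[[0,3,0,0,0,0,0],[0,6,0,0,0,0,0],[0,6,0,0,0,0,0],[0,6,0,0,0,0,0]]'
```

```text
t: 6.08
ee_pos: [0.5401, 0.0487, 0.093]
tool_rot: [-169.8, 90.0, -171.1]
contact_force: [-0.0, -0.3, -0.9]
finger_gap: 0.0088
t: 6.58
ee_pos: [0.5395, 0.0487, 0.0872]
tool_rot: [-172.0, 89.9, -173.3]
contact_force: [-4.1, 0.3, -0.0]
finger_gap: 0.0094
```

```bash
python3 -m handwheel '[[0,2,0,0,0,0,0],[0,2,0,0,0,0,0],[0,2,0,0,0,0,0]]';python3 -m handwheel '[[0,2,0,0,0,0,0],[0,2,0,0,0,0,0],[0,2,0,0,0,0,0]]'
```

```text
t: 6.95
ee_pos: [0.5401, 0.0487, 0.0852]
tool_rot: [-170.6, 90.0, -171.9]
contact_force: [-3.6, 0.0, 0.6]
finger_gap: 0.0091
t: 7.32
ee_pos: [0.5401, 0.0487, 0.0832]
tool_rot: [-172.0, 90.0, -173.3]
contact_force: [-3.2, 0.1, 0.4]
finger_gap: 0.0095
```

```bash
python3 -m handwheel '[[0.5,0,0,0,0,0,0],[1,0,0,0,0,0,0],[1,0,0,0,0,0,0],[1,0,0,0,0,0,0],[1,0,0,0,0,0,0],[1,-50,0,0,0,0,0],[1,-100,0,0,0,0,0],[1,-120,0,0,0,0,0],[0,-120,0,0,0,0,0],[0,-120,0,0,0,0,0]]' 40; python3 - <<'E'
from h import *
from go import shift
shift([.614,.0478,.19],88.8)
g=env.grab_frame('side')[:,:,::-1]
cv2.imwrite('pics/c4.png',cv2.resize(g[130:230,230:330],(600,600),interpolation=cv2.INTER_CUBIC))
E
```

```text
t: 8.57
ee_pos: [0.5394, 0.0486, 0.2021]
tool_rot: [-169.5, 89.9, -170.8]
contact_force: [-0.4, -0.4, -0.0]
finger_gap: 0.0516
shift [11.9  0.9 74.6] rot [-0.0018 -0.0025  0.0005] F [-0.35 -0.41 -0.03] t 8.575
```

View pics/c4.png

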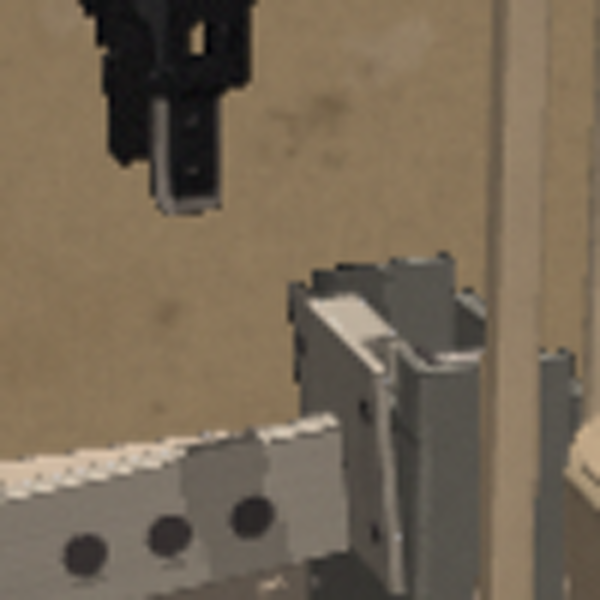

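The bracket hangs on the roller, top leaning out slightly ((305,300)–(385,370)). Next I'll move over the hook with the fingers shut and press.

```bash
python3 -m handwheel '[[0,0,1,40,0,0,0],[0,0,1,75,0,0,0],[0,12,1,75,0,0,0],[0,30,1,75,0,0,0],[0,42,1,75,0,0,0],[0,42,1,75,0,0,0],[0,42,1,75,0,0,0]]'; python3 -m handwheel '[[0,4,0,0,0,0,0],[0,8,0,0,0,0,0],[0,12,0,0,0,0,0],[0,12,0,0,0,0,0]]'
```

```text
t: 9.5
ee_pos: [0.6155, 0.0481, 0.1617]
tool_rot: [8.8, 90.0, 7.5]
contact_force: [0.8, 0.7, 0.5]
finger_gap: 0.0003
t: 10.0
ee_pos: [0.6166, 0.0482, 0.1504]
tool_rot: [8.3, 89.8, 7.0]
contact_force: [1.0, -0.0, 4.0]
finger_gap: 0.0001
```

Contact at z ≈ 0.150. Pressing on; the home position puts the hook top at 0.135.

```bash
python3 -m handwheel '[[0,2,0,0,0,0,0],[0,4,0,0,0,0,0],[0,6,0,0,0,0,0],[0,6,0,0,0,0,0]]'; python3 -m handwheel '[[0,2,0,0,0,0,0],[0,4,0,0,0,0,0],[0,6,0,0,0,0,0],[0,6,0,0,0,0,0]]'
```

```text
t: 10.5
ee_pos: [0.6189, 0.0482, 0.1461]
tool_rot: [6.0, 89.5, 4.7]
contact_force: [2.1, -1.0, 8.2]
finger_gap: -0.0002
t: 11.0
ee_pos: [0.6138, 0.0479, 0.1361]
tool_rot: [-172.2, 89.8, -173.5]
contact_force: [-0.4, 0.8, 0.0]
finger_gap: -0.0001
```

It snapped past the catch. A small confirming press, then back off and look.

```bash
python3 -m handwheel '[[0,2,0,0,0,0,0],[0,3,0,0,0,0,0],[0,4,0,0,0,0,0],[0,4,0,0,0,0,0]]'; python3 -m handwheel '[[0,-40,0,0,0,0,0],[0,-90,0,0,0,0,0],[0,-110,0,0,0,0,0],[0,-110,0,-60,0,0,0],[0,-110,0,-60,0,0,0],[0,-110,0,-60,0,0,0],[0,-110,0,-60,0,0,0],[0,-110,0,-60,0,0,0]]'; python3 - <<'E'
from h import *
g=env.grab_frame('side')[:,:,::-1]
cv2.imwrite('pics/c5.png',cv2.resize(g[130:250,210:330],(600,600),interpolation=cv2.INTER_CUBIC))
u=[.6097,.0485,np.radians(-1.2)]
P=R.from_euler('z',u[2]).apply([[-.002,-.045,.135],[-.002,-.045,.05],[-.005,.045,.135],[-.137,-.005,.116],[-.137,-.005,.05]])+[u[0],u[1],0]
print(((proj(*cam('side'),P)-[210,130]+.5)*5).round(0).tolist())
E
```

```text
t: 11.5
ee_pos: [0.6146, 0.048, 0.1351]
tool_rot: [-164.7, 89.9, -166.0]
contact_force: [-4.0, -0.0, 9.3]
finger_gap: 0.0002
t: 12.5
ee_pos: [0.5565, 0.0494, 0.2433]
tool_rot: [12.5, 89.9, 11.2]
contact_force: [-0.2, -0.5, 0.2]
finger_gap: -0.0002
[[433.0, 338.0], [430.0, 531.0], [354.0, 265.0], [79.0, 386.0], [86.0, 535.0]]
```

View pics/c5.png

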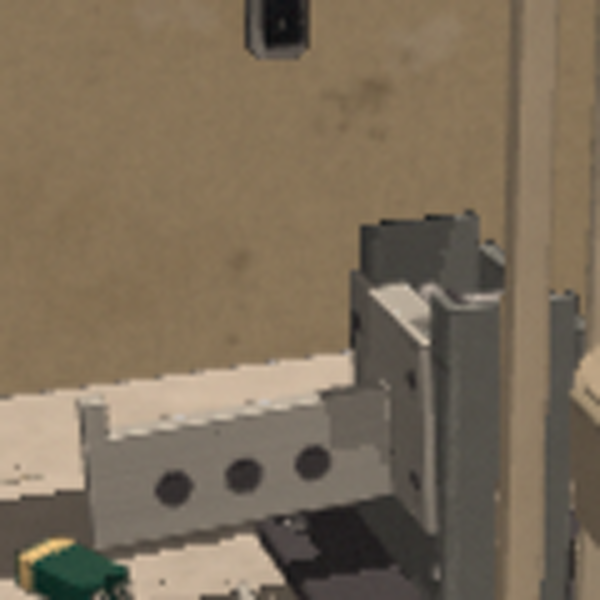

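```bash
python3 -c "
from plant import env
print(env.hand_in())"
```

```text
the job is handed in; nothing more can be done
None
```

The hooked bracket hangs in the slot, pressed past the catch, with the gripper well clear of it. I handed the job in at about 12.6 s; no verdict is reported.

- **How it went:** I gripped the hooked bracket across its arm and lowered the hook behind the slotted face to about 12–18 mm short of home. There I let go and pressed down on the hook's flat top with the shut fingers. The resistance rose to about 8 N, then fell to zero as the catch gave way.
- **Home check:** A second press met a hard stop at 9 N with the fingertips at z = 0.135 m, exactly where the hook's top should be when fully home.
- **Last side picture:** The back plate is flat on the face, within about 1–2 pixels of the predicted home position. The arm points straight out and its tip droops about 2°, well inside the 0.2 rad limit.
- **Plain bracket:** I never went near it, but I took no final picture to confirm its position.
- **Disagreements:** The top and side cameras differed by about 4 mm in y on where the upright stands, so I aimed between the two. The wrist camera differed from the top camera by up to 8 mm at long range, so I did not use it for the upright.

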